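# Stir the draw tokens in the prize-draw bowl

### The arm

A 7-joint arm with a two-finger parallel gripper is mounted at the origin on a cart in front of the work surface, level with it; the furniture and walls round the work are solid. World frame = base frame: x ahead of the robot, y to its left, z up, the work surface at z = 0. Lengths are in m, angles in rad, forces in N, time in s.
With the tool pointing down it reaches from about 0.4 to 0.9 m from the base axis. Payload 5.6 kg.
Tool frame: the origin (TCP) lies midway between the tips of the shut fingers; the grasp point (between the pads) lies 19 mm behind it; z points along the fingers, y is the line along which they close (so a half turn about z gives the same grasp; the last joint's range is limited). The gripper opens to 92 mm and grips with 3 to 60 N. Pads are 20 mm wide; open, the fingers measure 128 mm over their backs; the gripper's body (75 mm by 189 mm) begins 69 mm behind the grasp point.
Start: joints at [-1.393, 0.468, -0.012, 1.603, 0.006, 1.071, -0.056], TCP at [0.142, 0.634, 0.215] pointing down, gripper open.
Joint ranges: [-2.53, 2.53], [-0.31, 2.02], [-1.57, 1.55], [0.28, 2.44], [-1.29, 4.43], [0.15, 1.84], [-2.92, 2.92]. Speed limits (rad/s): [2.57, 2.57, 3.14, 3.14, 3.14, 3.14, 3.14].

### API

Orientations are given as a rotation vector (axis times angle).
In Python, from workcell import manip, claw, solver, viewer gives the robot as it stands. Calls block until the motion is done:
- manip.movep(position, orientation): joint-space move of the TCP to a pose.
- manip.line_to(position, rot=None, max_speed=0.15): straight line of the TCP; rot=None keeps the orientation; max_speed is the mean speed in m/s.
- manip.move_joints(angles): joint-space move.
- claw.open_gripper() and claw.grasp(squeeze=None): open the fingers fully, or close them until they stop; squeeze is the grip in N (None keeps the last).
- manip.wait(seconds).
- solver.inverse_kinematics(position, orientation): joint angles nearest the present ones, or None.
- manip.state(): the state.
- viewer.camera(name): name is "scene" or "side" or "wrist"; returns the picture (400x640x3 uint8, red, green, blue); there is no depth.
- viewer.calibration(name): a dict with "fx", "fy", "cx", "cy" (pixels), "D" ([k1, k2, p1, p2, k3] as OpenCV has them; the pictures are not rectified), "R" (3x3) and "t" (3): a world point X has camera coordinates R X + t; the wrist camera has in their place "mount" (4x4, takes a point from camera to tool coordinates, whose origin is the TCP and whose axes are the flange's). Camera axes: x right, y down, z forward; pixel columns grow to the right and rows downward; lengths in m; the calibration is good to about 2 mm. A picture is of the moment at which its call begins: read the wrist's pose just before it. calibration takes no time and is no camera call.
A pose or a line that the arm cannot do raises manip.MotionError and nothing moves.
- manip.sign_off(): hands the job in; it is judged then, once.
The state is a dict: "time_s": time; "joint_pos": joint angles; "qvel": joint speeds; "joint_efforts": joint torques, N m; "position": TCP position; "tcp_rot": TCP orientation; "force": force on the tool from outside, world axes, zero at the start; "moment": the same for the moment, N m; "gripper_width": opening from 0.0 (shut) to 1.0 (fully open); "grasp_force": force on a finger pad.
Only numpy, scipy, OpenCV 4.12 (cv2) and the standard library are available. Lean on these libraries where they do the work, as an engineer would, in place of code of your own. Each camera call takes 0.05 s, during which the arm holds its last target. There are 200 camera calls.

### The job

The tokens for the prize draw lie in the white bowl as they were poured, with the three large ones together. Take the wooden rod from its stand and stir the tokens with it until every one of the eight has ended up more than 2 cm from where it lay and each two of the large ones have at least 2 cm of clear space between their rims, then stand the rod back upright in its socket, pushed right down, and let go. Touch the tokens with the rod only, keep them all in the bowl, and do not shift the glue stick or the stamps.

Things in the scene. Friction and masses are not known exactly. Their poses are not given: they have to be found in the camera images.
- draw_bowl: Round white plastic bowl, fixed to the desk. Origin: centre of its underside, on the desk. Flat inner floor 6 mm above the desk, 92 mm in radius; then the side slopes outward, about 38 degrees off vertical, to 123 mm inner radius at the rim, 42 mm above the desk; outer diameter 258 mm. A token pushed squarely against the side jams; pushed along it, it slides.
- rod_stand: Fixed dark steel block, 84 x 84 mm, 50 mm high, with one round socket in the middle of its top. Origin: centre of its underside, on the desk. It stands to the left or to the right of the bowl.
- socket_floor (a point): Centre of the floor of the stand's socket: a vertical round blind hole 20 mm in diameter, slightly chamfered at its mouth; 40 mm deep, so its floor lies 10 mm above the desk.
- stir_rod: Wooden stirring rod, 146 mm long, 50 to 80 g, at the start upright in the stand's socket. Origin: centre of its lower end; z points along the rod to the handle. Lower part: round, 14 mm in diameter, from 0 to 86 mm. Handle: non-slip rubber sleeve, square, 18 x 18 mm, from 86 to 146 mm, its flat sides square to the rod's x and y axes. Centre of mass about 86 mm from the lower end.
- rod_tip (a point): Centre of the rod's lower end (same as the rod's origin).
- glue_stick: Bystander: glue stick standing loose on the desk in front of the bowl on its left, 28 mm diameter, 88 mm high. Origin: centre of its underside.
- stamp_a: Bystander: wooden hand stamp standing loose in front of the bowl on its right, 21 x 46 mm, 71 mm high. Origin: centre of its underside.
- stamp_b: Bystander: wooden hand stamp standing loose behind the bowl on its right, 21 x 46 mm, 71 mm high. Origin: centre of its underside.
- large_token_0: Large draw token: plain lacquered wooden disc 34 mm in diameter, 18 mm thick, lying flat and loose on the bowl's floor (11 to 31 g, friction about 0.25). Origin: centre of its underside, z up.
- large_token_1: Large draw token: plain lacquered wooden disc 34 mm in diameter, 18 mm thick, lying flat and loose on the bowl's floor (11 to 31 g, friction about 0.25). Origin: centre of its underside, z up.
- large_token_2: Large draw token: plain lacquered wooden disc 34 mm in diameter, 18 mm thick, lying flat and loose on the bowl's floor (11 to 31 g, friction about 0.25). Origin: centre of its underside, z up.
- small_token_0: Small draw token: plain lacquered wooden disc 23 mm in diameter, 16 mm thick, lying flat and loose on the bowl's floor (11 to 31 g, friction about 0.25). Origin: centre of its underside, z up.
- small_token_1: Small draw token: plain lacquered wooden disc 23 mm in diameter, 16 mm thick, lying flat and loose on the bowl's floor (11 to 31 g, friction about 0.25). Origin: centre of its underside, z up.
- small_token_2: Small draw token: plain lacquered wooden disc 23 mm in diameter, 16 mm thick, lying flat and loose on the bowl's floor (11 to 31 g, friction about 0.25). Origin: centre of its underside, z up.
- small_token_3: Small draw token: plain lacquered wooden disc 23 mm in diameter, 16 mm thick, lying flat and loose on the bowl's floor (11 to 31 g, friction about 0.25). Origin: centre of its underside, z up.
- small_token_4: Small draw token: plain lacquered wooden disc 23 mm in diameter, 16 mm thick, lying flat and loose on the bowl's floor (11 to 31 g, friction about 0.25). Origin: centre of its underside, z up.
There are look-alikes about, which are no part of the job. Of the things like the stir_rod, leave any that is turquoise or yellow; of the rest the larger one is meant.

How it is judged:
On the way, in this order (a step that is already met when the one before it is completed fails the run):
1. the rod's lower end is down in the bowl among the tokens (z of rod_tip in the frame of draw_bowl below 0.022 m and horizontal distance between rod_tip and draw_bowl below 0.098 m), for 0.2 s.
2. the tokens are stirred (each more than 20 mm from its start, the large ones more than 54 mm apart centre to centre) while the rod is in the bowl (all of step 1 and distance of each of large_token_0, large_token_1, large_token_2, small_token_0, small_token_1, small_token_2, small_token_3, small_token_4 from where it was at the start of the episode above 0.02 m and horizontal distance between large_token_0 and large_token_1 above 0.054 m and horizontal distance between each of large_token_0, large_token_1 and large_token_2 above 0.054 m), for 0.2 s.
At the end, for the whole second after the job is handed in: The rod stands in its socket (lower end within 6 mm of the socket's centre and 8 mm of its floor, leaning less than 0.2 rad). All eight tokens are at rest in the bowl, each with its centre more than 20 mm from where it started, and the large tokens' centres are more than 54 mm apart, pair by pair (distance of each of large_token_0, large_token_1, large_token_2, small_token_0, small_token_1, small_token_2, small_token_3, small_token_4 from where it was at the start of the episode above 0.02 m and horizontal distance between large_token_0 and large_token_1 above 0.054 m and horizontal distance between each of large_token_0, large_token_1 and large_token_2 above 0.054 m and horizontal distance between each of large_token_0, large_token_1, large_token_2, small_token_0, small_token_1, small_token_2, small_token_3, small_token_4 and draw_bowl below 0.105 m and height (world z) of each of large_token_0, large_token_1, large_token_2, small_token_0, small_token_1, small_token_2, small_token_3, small_token_4 below 0.032 m and linear speed of each of large_token_0, large_token_1, large_token_2, small_token_0, small_token_1, small_token_2, small_token_3, small_token_4, stir_rod below 0.02 m/s and horizontal distance between rod_tip and socket_floor below 0.006 m and z of rod_tip in the frame of rod_stand below 0.018 m and angle between stir_rod's own z axis and vertical below 0.2 rad); the robot touches nothing.
It fails at once if the fingers touch a token (contact force between the fingers and large_token_0 above 0.5 N or contact force between the fingers and large_token_1 above 0.5 N or contact force between the fingers and large_token_2 above 0.5 N or contact force between the fingers and small_token_0 above 0.5 N or contact force between the fingers and small_token_1 above 0.5 N or contact force between the fingers and small_token_2 above 0.5 N or contact force between the fingers and small_token_3 above 0.5 N or contact force between the fingers and small_token_4 above 0.5 N).
It fails at once if a token leaves the bowl (horizontal distance between any of large_token_0, large_token_1, large_token_2, small_token_0, small_token_1, small_token_2, small_token_3, small_token_4 and draw_bowl above 0.135 m).
It fails at once if the glue stick or a stamp is shifted by more than 20 mm or tipped (distance of any of glue_stick, stamp_a, stamp_b from where it was at the start of the episode above 0.02 m or angle between any of glue_stick, stamp_a, stamp_b's own z axis and vertical above 0.3 rad).
It also fails if it takes over 72 s, if anything falls off the work surface, if the arm or the gripper's body presses on something with over 40 N, if the wrist force passes 120 N, or if a joint passes its speed limit or range.

## Working session

There is one attempt and no reset: what is moved stays moved. The work goes in short steps, each a Python script; the robot and the scene stay as the last script left them, time stands still between calls to the robot, and variables do not carry over. Pictures are saved under pics/ and viewed, at most 10 in all, crops included, and the job is handed in when it is done.

```bash
mkdir -p pics; ls; python3 - <<'E'
from workcell import manip, claw, solver, viewer
import cv2
s=manip.state(); print(s['time_s'],s['position'],s['tcp_rot'],s['gripper_width'])
for n in ['scene','side']:
    cv2.imwrite(f'pics/{n}0.png',viewer.camera(n)[:,:,::-1]); print(n,viewer.calibration(n))
print(viewer.calibration('wrist'))
E
```

```text
pics
0.0 [0.14226646 0.63363526 0.21364448] [-3.46136533e-01 -3.12238325e+00  2.79312558e-03] 1.00185312035021
scene {'fx': 470.01678536250654, 'fy': 470.01678536250654, 'cx': 312.92145747512734, 'cy': 200.28473653315422, 'D': array([0.04764038, 0.        , 0.        , 0.        , 0.        ]), 'R': array([[ 0.8060544 , -0.59178383,  0.00825843],
       [-0.2589346 , -0.36516732, -0.89420674],
       [ 0.53219281,  0.71864088, -0.44757803]]), 't': array([-0.49447154,  0.18658573,  1.05466144])}
side {'fx': 474.11440323112254, 'fy': 474.11440323112254, 'cx': 318.10219050650414, 'cy': 200.0413966987619, 'D': array([0.02797049, 0.        , 0.        , 0.        , 0.        ]), 'R': array([[ 0.85512379, -0.51826584, -0.01279931],
       [-0.24644264, -0.38465449, -0.88955435],
       [ 0.45610232,  0.76383339, -0.45665001]]), 't': array([-0.4974719 ,  0.14998531,  1.28248656])}
{'fx': 333.9864767211911, 'fy': 333.9864767211911, 'cx': 319.8681249239026, 'cy': 198.17175407641147, 'D': array([-0.0077103,  0.       ,  0.       ,  0.       ,  0.       ]), 'mount': array([[-6.60195196e-04, -9.67238052e-01, -2.53870273e-01,
         7.17054015e-02],
       [ 9.99999633e-01, -5.00152508e-04, -6.94955006e-04,
        -2.00325664e-04],
       [ 5.45213072e-04, -2.53870638e-01,  9.67238027e-01,
        -1.69943799e-01],
       [ 0.00000000e+00,  0.00000000e+00,  0.00000000e+00,
         1.00000000e+00]])}
```

View pics/scene0.png

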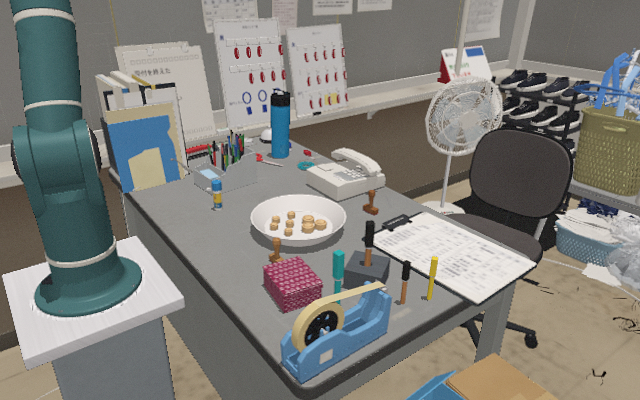

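View pics/side0.png

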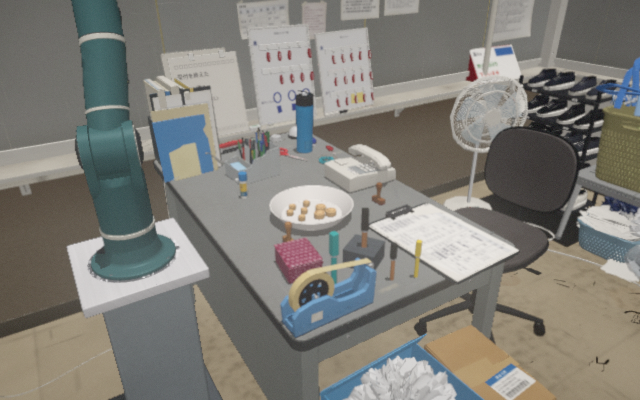

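The scene view shows the bowl at about (298,222) and the stand with the tall black-handled rod at (367,265), handle top (370,222). The look-alikes are turquoise (338,265), yellow (433,275) and a smaller black one (405,280). The glue stick is at (217,195), and the stamps are at (276,250) and (371,203). The side view matches.

```bash
cat > h.py <<'E'
from workcell import manip, claw, solver, viewer
import cv2, numpy as np
from scipy.spatial.transform import Rotation as Ro
def ray(cal,uv,pose=None):
    K=np.array([[cal['fx'],0,cal['cx']],[0,cal['fy'],cal['cy']],[0,0,1]])
    p=cv2.undistortPoints(np.array(uv,float).reshape(-1,1,2),K,np.array(cal['D'])).reshape(-1,2)
    d=np.c_[p,np.ones(len(p))]
    if 'R' in cal: R=cal['R'].T; o=-R@cal['t']
    else:
        T=pose@cal['mount']; R=T[:3,:3]; o=T[:3,3]
    return o,d@R.T
def onz(cal,uv,z,pose=None):
    o,d=ray(cal,uv,pose); return (o+d*((z-o[2])/d[:,2:3]))[:,:2]
def pose():
    s=manip.state(); T=np.eye(4); T[:3,:3]=Ro.from_rotvec(s['tcp_rot']).as_matrix(); T[:3,3]=s['position']; return T
def down(yaw):  # tool z down, tool x at angle yaw
    c,s=np.cos(yaw),np.sin(yaw)
    return Ro.from_matrix(np.array([[c,s,0],[s,-c,0],[0,0,-1]])).as_rotvec()
def wshot(name):
    manip.wait(0.3); P=pose(); im=viewer.camera('wrist'); cv2.imwrite(f'pics/{name}.png',im[:,:,::-1]); np.save(f'pics/{name}.npy',P); return P,im
E
python3 - <<'E'
from h import *
for n,u in [('scene',dict(bowlL=(250,219,.042),bowlR=(347,219,.042),rodtop=(370,222,.156),standtop=(367,263,.05),glue=(218,208,0),stA=(275,262,0),stB=(371,213,0),turq=(338,252,.146),tape=(300,330,.05),red=(292,280,.05),phone=(345,180,.03),blk=(406,263,.13))),
 ('side',dict(bowlL=(270,208,.042),bowlR=(354,208,.042),rodtop=(365,208,.156),turq=(334,233,.146),blk=(393,243,.13)))]:
    c=viewer.calibration(n)
    for k,v in u.items(): print(n,k,onz(c,[v[:2]],v[2])[0].round(3))
print(Ro.from_rotvec(manip.state()['tcp_rot']).as_matrix().round(2))
for y in [0,np.pi,-np.pi/2,np.pi/2]:
    q=solver.inverse_kinematics([.6,0,.3],down(y)); print(y,q)
E
```

```text
scene bowlL [ 0.399 -0.01 ]
scene bowlR [ 0.608 -0.159]
scene rodtop [ 0.503 -0.354]
scene standtop [ 0.504 -0.351]
scene glue [0.392 0.171]
scene stA [ 0.378 -0.166]
scene stB [ 0.739 -0.114]
scene turq [ 0.384 -0.393]
scene tape [ 0.261 -0.44 ]
scene red [ 0.333 -0.307]
scene phone [0.784 0.059]
scene blk [ 0.482 -0.48 ]
side bowlL [ 0.398 -0.025]
side bowlR [ 0.611 -0.16 ]
side rodtop [ 0.509 -0.348]
side turq [ 0.388 -0.394]
side blk [ 0.492 -0.48 ]
[[-0.98  0.22 -0.  ]
 [ 0.22  0.98 -0.  ]
 [-0.   -0.   -1.  ]]
0 [-0.77287601  0.4164001   0.96992519  1.67797458 -0.3605624   1.23958117
 -1.29402618]
3.141592653589793 [-0.55763173  0.3412157   0.6509871   1.66609863 -0.21861329  1.20824594
  1.71439802]
-1.5707963267948966 [-0.95102587  0.61990914  1.35633479  1.68602006 -0.62048381  1.3526729
 -2.62986825]
1.5707963267948966 [-0.61319536  0.35438458  0.72848388  1.66935638 -0.24918643  1.2132623
  0.17237938]
```

```bash
python3 - <<'E'
from h import *
p=manip.state()['position']; manip.line_to([p[0],p[1],.38],max_speed=.25)
q=np.array(manip.state()['joint_pos']); q[0]=0.36; manip.move_joints(q)
print(manip.state()['position'],Ro.from_rotvec(manip.state()['tcp_rot']).as_matrix().round(2).tolist())
manip.movep([.50,-.20,.36],down(np.pi)); 
s=manip.state(); print(s['joint_pos'],s['time_s'])
wshot('w1')
E
```

```text
[ 0.59574448 -0.25684244  0.37830314] [[0.4, 0.92, -0.0], [0.92, -0.4, 0.0], [0.0, -0.0, -1.0]]
[ 0.58988181  0.18239202 -0.31391382  1.67148567  0.05818657  1.29672884
  1.83520822] 6.0417
```

View pics/w1.png

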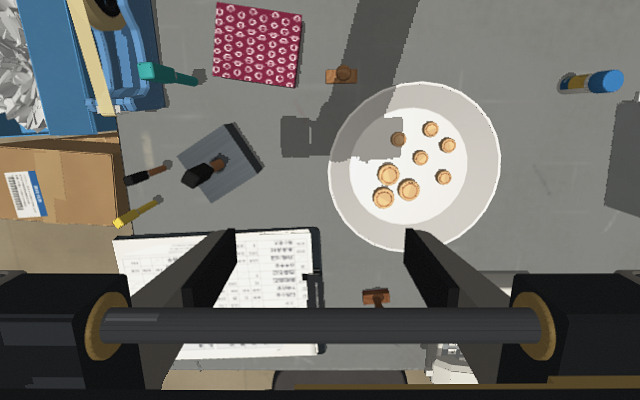

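The wrist view shows everything. The large tokens are at (388,174), (383,197) and (408,189), and the small ones at (398,139), (430,129), (447,145), (420,157) and (443,177). The stand is at (220,163), with the rod handle at about (195,178).

```bash
cat >> h.py <<'E'
def tokens(P,im,bowl):
    cal=viewer.calibration('wrist'); hsv=cv2.cvtColor(im,cv2.COLOR_RGB2HSV)
    m=((hsv[...,0]<25)&(hsv[...,1]>70)&(hsv[...,2]>40)).astype(np.uint8)
    yy,xx=np.mgrid[:400,:640]; w=onz(cal,np.c_[xx.ravel(),yy.ravel()],.015,P).reshape(400,640,2)
    m[np.hypot(w[...,0]-bowl[0],w[...,1]-bowl[1])>.115]=0
    m=cv2.morphologyEx(m,cv2.MORPH_CLOSE,np.ones((3,3)))
    # peaks of the distance transform separate touching discs
    out=[]
    for c in cv2.findContours(m,cv2.RETR_EXTERNAL,cv2.CHAIN_APPROX_NONE)[0]:
        A=onz(cal,c[:,0,:],.015,P).astype(np.float32); a=cv2.contourArea(A*1000)
        (x,y),r=cv2.minEnclosingCircle(A*1000)
        if a>60: out.append((x/1000,y/1000,r,a))
    return out,m
E
python3 - <<'E'
from h import *
P=np.load('pics/w1.npy'); im=cv2.imread('pics/w1.png')[:,:,::-1].copy(); cal=viewer.calibration('wrist')
hsv=cv2.cvtColor(im,cv2.COLOR_RGB2HSV)
m=((hsv[...,1]<25)&(hsv[...,2]>125)).astype(np.uint8); m[:,:320]=0; m[252:]=0
m=cv2.morphologyEx(m,cv2.MORPH_OPEN,np.ones((5,5)))
c=max(cv2.findContours(m,cv2.RETR_EXTERNAL,cv2.CHAIN_APPROX_NONE)[0],key=cv2.contourArea)
A=onz(cal,cv2.convexHull(c)[:,0],.042,P).astype(np.float32)*1000; print('bowl',cv2.minEnclosingCircle(A))
b=np.array(cv2.minEnclosingCircle(A)[0])/1000
o,m=tokens(P,im,b)
for t in o: print(np.round(t,3))
for k,u,z in [('stampA',(342,82),0),('stampB',(376,292),0.),('glue',(567,84),0)]: print(k,onz(cal,[u],z,P))
manip.movep([.577,-.35,.27],down(np.pi)); wshot('w2'); print(manip.state()['time_s'])
cv2.imwrite('pics/w2c.png',cv2.resize(cv2.imread('pics/w2.png')[0:260,180:460],None,fx=2.2,fy=2.2))
E
```

```text
bowl ((515.0759887695312, 54.693824768066406), 282.1745910644531)
[ 5.47000e-01 -5.40000e-02  1.54300e+01  2.13304e+02]
[ 5.28000e-01 -7.00000e-03  1.25740e+01  3.88603e+02]
[ 4.98000e-01 -4.60000e-02  1.21020e+01  3.66447e+02]
[ 4.79000e-01 -6.00000e-03  1.29290e+01  3.93076e+02]
[ 4.56000e-01 -3.30000e-02  1.13560e+01  3.25298e+02]
stampA [[ 0.38668169 -0.16699864]]
stampB [[ 0.73931545 -0.10110149]]
glue [[0.38912941 0.17338112]]
7.525
```

View pics/w2c.png

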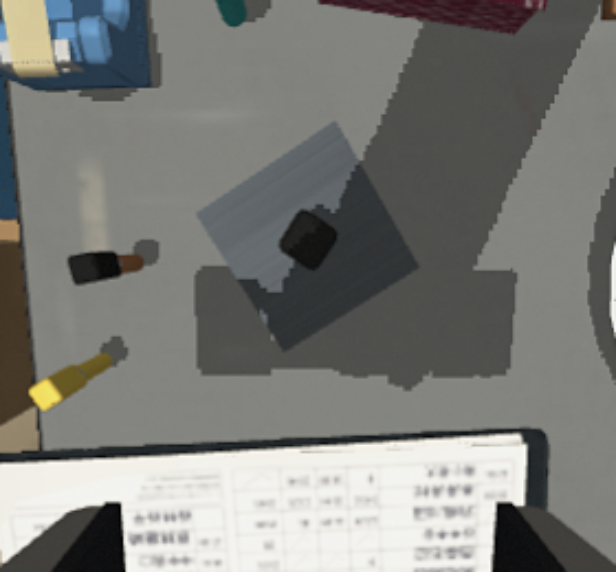

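The close view shows the stand corners in the crop at (336,122), (418,266), (284,350) and (197,213). The black square handle is seen end-on at (308,240), turned like the stand or nearly so.

```bash
python3 - <<'E'
from h import *
cal=viewer.calibration('wrist')
P=np.load('pics/w2.npy'); im=cv2.imread('pics/w2.png')
m=(im.max(2)<48).astype(np.uint8); m[:90]=0;m[130:]=0;m[:,:300]=0;m[:,340:]=0
m=cv2.morphologyEx(m,cv2.MORPH_OPEN,np.ones((3,3)))
c=max(cv2.findContours(m,cv2.RETR_EXTERNAL,cv2.CHAIN_APPROX_NONE)[0],key=cv2.contourArea)
A=onz(cal,c[:,0],.156,P).astype(np.float32)*1000
print('rod',cv2.minAreaRect(A), cv2.boundingRect(c))
S=onz(cal,np.array([(336,122),(418,266),(284,350),(197,213)])/2.2+[180,0],.05,P); print('stand',S.mean(0),cv2.minAreaRect(S.astype(np.float32)*1000))
P=np.load('pics/w1.npy'); im=cv2.imread('pics/w1.png')[:,:,::-1].copy()
g=np.array(onz(cal,[(329,167),(500,167),(421,82),(357,103),(480,110),(345,218),(487,218)],.042,P)); 
x=np.linalg.lstsq(np.c_[2*g,np.ones(len(g))],(g**2).sum(1),rcond=None)[0]; print('bowl',x[:2],np.sqrt(x[2]+x[0]**2+x[1]**2))
o,m=tokens(P,im,x[:2])
for t in o: print(np.round(t,3))
E
```

```text
rod ((504.5447692871094, -349.43609619140625), (17.60213851928711, 18.560558319091797), 56.77936935424805) (308, 96, 26, 27)
stand [ 0.50433889 -0.34926717] ((504.18328857421875, -349.3052673339844), (82.76315307617188, 82.73035430908203), 32.02092742919922)
bowl [ 0.51827692 -0.05907855] 0.12854911552338208
[ 5.4900e-01 -6.1000e-02  1.7906e+01  8.6595e+02]
[ 5.28000e-01 -7.00000e-03  1.25740e+01  3.88604e+02]
[ 5.430000e-01 -9.800000e-02  3.560900e+01  1.715401e+03]
[ 4.98000e-01 -4.60000e-02  1.21020e+01  3.66447e+02]
[ 4.79000e-01 -6.00000e-03  1.29290e+01  3.93076e+02]
[ 4.70000e-01 -8.20000e-02  1.15420e+01  3.58184e+02]
[ 4.54000e-01 -3.30000e-02  1.19260e+01  3.64355e+02]
```

```bash
python3 - <<'E'
from h import *
r=down(np.radians(146.8))
manip.movep([.5045,-.3494,.20],r)
manip.line_to([.5045,-.3494,.109],max_speed=.1)
claw.grasp(45); s=manip.state(); print(s['gripper_width']*92,s['grasp_force'],s['position'],s['force'],s['time_s'])
manip.line_to([.5045,-.3494,.185],max_speed=.12)
wshot('w3'); s=manip.state(); print(s['position'],s['force'],s['grasp_force'],s['joint_pos'],s['time_s'])
E
```

```text
17.520324373531793 44.99996781349182 [ 0.50450916 -0.34935655  0.10896911] [-0.78553145 -0.30321088 -0.50797314] 10.225
[ 0.50432088 -0.34923349  0.1844617 ] [ 0.29605303 -0.54872919 -0.68765909] 44.99977469444275 [ 0.6418842   0.44354538 -0.11933703  1.71786326  0.06127729  0.98474601
  1.49145584] 11.3583
```

View pics/w3.png

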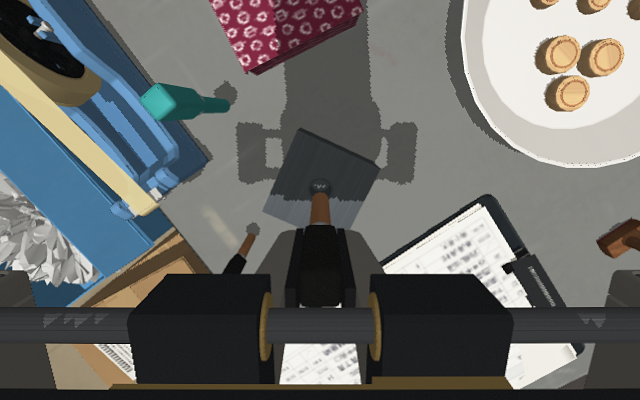

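The rod is held, with its tip at (319,196) where it is expected. The socket shows just behind it, and the large tokens are at (561,52), (604,55) and (570,92).

```bash
cat >> h.py <<'E'
B=np.array([.5183,-.0591]); LO=.099+.011; HI=.099+.036
def go(p,z,v=.15): manip.line_to([B[0]+p[0],B[1]+p[1],z],max_speed=v)
def push(pts,v=.12):
    """rod path in bowl coordinates: hop to the first point, drag through the rest, lift"""
    go(pts[0],HI,.3); go(pts[0],LO,.15)
    for p in pts[1:]: go(p,LO,v)
    go(pts[-1],HI,.2)
def shove(tok,tgt,rad):
    tok,tgt=np.array(tok),np.array(tgt); d=(tgt-tok)/np.linalg.norm(tgt-tok); c=rad+.007
    push([tok-d*(c+.005),tgt-d*c])
def pol(r,a): return np.array([r*np.cos(np.radians(a)),r*np.sin(np.radians(a))])
E
python3 - <<'E'
from h import *
print(onz(viewer.calibration('wrist'),[(561,52),(604,55),(570,92),(319.5,192)],.024,np.load('pics/w3.npy'))-B)
print(onz(viewer.calibration('wrist'),[(319.5,190)],.0855,np.load('pics/w3.npy')))
for k,z in [((388,172),.024),((383,196),.024),((408,188),.024)]: print(onz(viewer.calibration('wrist'),[k],z,np.load('pics/w1.npy'))-B)
E
```

```text
[[ 0.00344999 -0.03659756]
 [ 0.02765571 -0.00400341]
 [ 0.04105831 -0.04343073]
 [-0.007495   -0.29554851]]
[[ 0.49700293 -0.34547756]]
[[ 0.0015857  -0.03699955]]
[[ 0.03960397 -0.04288681]]
[[ 0.02679468 -0.00461335]]
```

```bash
python3 - <<'E'
from h import *
arc=[pol(.062,-73)]+[pol(r,a) for r,a in [(.063,-55),(.065,-35),(.066,-15),(.067,3),(.067,20)]]
go(arc[0],.185,.35); push(arc)
print(manip.state()['time_s'],manip.state()['force'])
shove([.003,-.037],[-.032,-.043],.017)
shove([.027,-.004],[.042,-.043],.017)
go([.02,-.105],.20,.4)
P,im=wshot('w4'); print(manip.state()['time_s'])
o,m=tokens(P,im,B)
for t in o: print(np.round(np.array(t)-[*B,0,0],3))
E
```

```text
14.7167 [-0.65309022 -0.67087164 -0.53334598]
18.4333
[ 5.30000e-02 -4.00000e-02  1.80730e+01  8.82899e+02]
[7.10000e-02 2.80000e-02 1.90060e+01 9.57091e+02]
[1.00000e-02 5.20000e-02 1.26590e+01 4.14358e+02]
[-2.00000e-02  1.40000e-02  1.16980e+01  3.80242e+02]
[-4.400000e-02 -3.500000e-02  2.820500e+01  1.203247e+03]
[-3.90000e-02  5.40000e-02  1.24500e+01  4.16937e+02]
[-6.30000e-02  2.60000e-02  1.21420e+01  3.95311e+02]
```

View pics/w4.png

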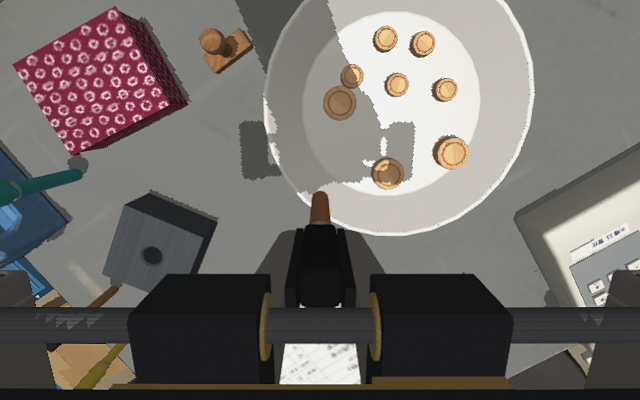

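The picture shows the large tokens well apart at (340,103), (388,173) and (451,153), the small ones not yet moved, and the empty socket at (152,256). Now I'll push the small ones.

```bash
python3 - <<'E'
from h import *
s=.0115
go([-.04,.025],.185,.4)
for a,b in [((-.020,.014),(.012,-.004)),((.010,.052),(-.012,.027)),((-.039,.054),(-.007,.060)),((-.049,-.023),(-.022,-.002)),((-.063,.026),(-.066,-.006))]:
    shove(a,b,s)
print(manip.state()['time_s'])
go([.02,-.105],.20,.4)
P,im=wshot('w5'); print(manip.state()['time_s'])
for t in tokens(P,im,B)[0]: print(np.round(np.array(t)-[*B,0,0],3))
E
```

```text
26.1917
27.0917
[ 5.30000e-02 -4.00000e-02  1.78930e+01  8.83571e+02]
[7.10000e-02 2.70000e-02 1.90370e+01 9.52404e+02]
[ 1.50000e-02 -6.00000e-03  1.18440e+01  3.85852e+02]
[-3.60000e-02 -4.40000e-02  1.67990e+01  8.32168e+02]
[-1.70000e-02  1.60000e-02  2.32550e+01  7.82182e+02]
[-3.00000e-03  6.00000e-02  1.27390e+01  4.24059e+02]
[-6.60000e-02 -1.00000e-02  1.16670e+01  3.74996e+02]
```

View pics/w5.png

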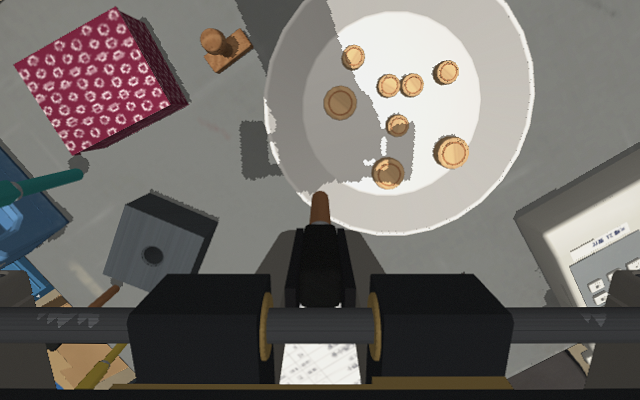

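All eight tokens have moved more than 3 cm, and the large ones are at (340,103), (388,173) and (451,153). I'll dip the rod once more at a free spot so step 2 holds for 0.2 s, then return it.

```bash
python3 - <<'E'
from h import *
go([0,-.03],HI,.3); go([0,-.03],LO,.12); manip.wait(.6); go([0,-.03],.185,.25)
manip.line_to([.5045,-.3494,.185],max_speed=.3); wshot('w6'); print(manip.state()['time_s'])
for z in [.150,.140,.125,.114]:
    manip.line_to([.5045,-.3494,z],max_speed=.06); s=manip.state(); print(z,s['position'].round(4),s['force'].round(1))
    if np.linalg.norm(s['force'])>12: break
E
```

```text
30.35
0.15 [ 0.5046 -0.3495  0.15  ] [-0.1 -0.4 -0.1]
0.14 [ 0.5042 -0.3492  0.1395] [-0.8 -0.2 -1.1]
0.125 [ 0.5042 -0.3492  0.1244] [-0.1 -0.2 -1.2]
0.114 [ 0.5042 -0.3492  0.1134] [ 0.8 -0.2  0. ]
```

View pics/w6.png

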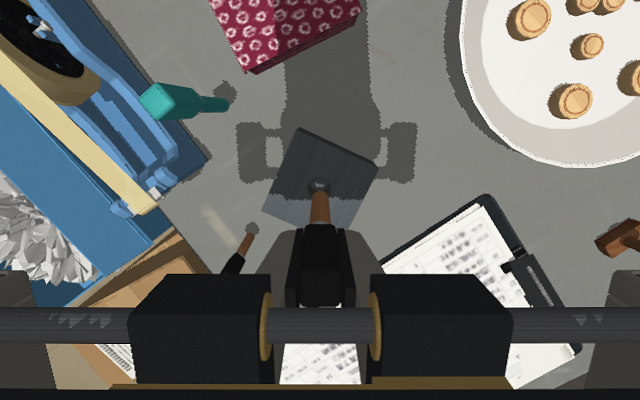

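The rod is in the hand unchanged, tip at (318,194), and it went into the socket without any force. Next I'll push it down, release it and check.

```bash
python3 - <<'E'
from h import *
for z in [.111,.109,.107]:
    manip.line_to([.5045,-.3494,z],max_speed=.03); s=manip.state(); print(z,s['position'].round(4),s['force'].round(1))
    if abs(s['force'][2])>8: break
claw.open_gripper(); manip.wait(.3)
p=manip.state()['position']; manip.line_to([p[0],p[1],.19],max_speed=.12)
manip.line_to([.577,-.35,.27],rot=down(np.pi),max_speed=.2); manip.wait(.5)
P,im=wshot('w7'); im=im[:,:,::-1]
m=(im.max(2)<48).astype(np.uint8); m[:90]=0;m[130:]=0;m[:,:300]=0;m[:,340:]=0
m=cv2.morphologyEx(m,cv2.MORPH_OPEN,np.ones((3,3)))
c=max(cv2.findContours(m,cv2.RETR_EXTERNAL,cv2.CHAIN_APPROX_NONE)[0],key=cv2.contourArea)
print(cv2.minAreaRect(onz(viewer.calibration('wrist'),c[:,0],.156,P).astype(np.float32)*1000),manip.state()['time_s'])
a=cv2.resize(im[0:260,180:460],None,fx=1.4,fy=1.4); sc=viewer.camera('scene')[150:310,240:440,::-1]
sc=cv2.resize(sc,None,fx=2,fy=2); a=cv2.copyMakeBorder(a,0,max(0,sc.shape[0]-a.shape[0]),0,0,0); sc=cv2.copyMakeBorder(sc,0,a.shape[0]-sc.shape[0],0,0,0)
cv2.imwrite('pics/fin.png',np.hstack([a,sc]))
E
```

```text
0.111 [ 0.5045 -0.3494  0.1109] [-0.2  0.8 -0.2]
0.109 [ 0.5045 -0.3494  0.109 ] [-0.4 -0.  -1. ]
0.107 [ 0.5047 -0.3495  0.1089] [-3.6  2.2 10.8]
((502.89544677734375, -348.8633117675781), (17.67891502380371, 18.47093391418457), 56.934810638427734) 36.7667
```

View pics/fin.png

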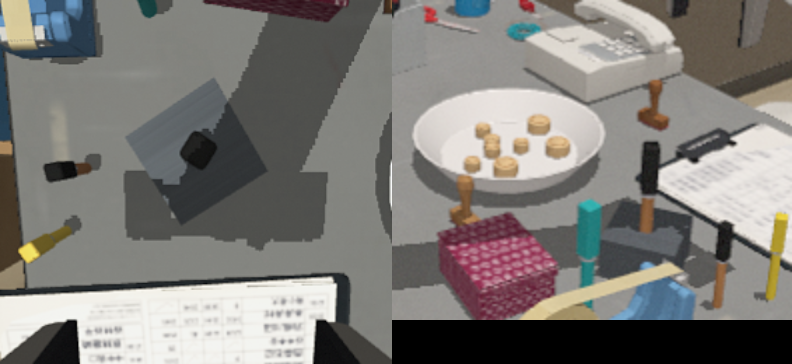

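The rod stands upright in its socket, its top within 2 mm of where it started. It reached the socket floor with 11 N, all eight tokens are in the bowl, and both stamps in view are standing.

```bash
python3 -c "
from workcell import manip
print(manip.sign_off())"
```

```text
the job is handed in; nothing more can be done
None
```

The job is handed in at about 37 s: by the camera checks all eight tokens moved more than 3 cm and stayed in the bowl, the large ones are at least 6.5 cm apart centre to centre, and the rod is back upright on its socket floor and released; no verdict was returned.

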